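Slide the carrier of plaster casts back into the row

ROBOT

A 6-joint arm with a two-finger parallel gripper is mounted at the origin on the work surface. World frame = base frame: x ahead of the robot, y to its left, z up, the work surface at z = 0. Lengths are in m, angles in degrees, forces in N, time in s.
With the tool pointing down it reaches from about 0.3 to 0.75 m from the base axis. Payload 8.5 kg.
Tool frame: the origin (TCP) lies at the very end of the fingers, on their centre line; the grasp point (between the pads) lies 19 mm behind it (env.pinch_z is the distance from the TCP to the grasp point, in m); z points along the fingers, y is the line along which they close (so a half turn about z gives the same grasp; the last joint's range is limited). The gripper opens to 85 mm and grips with 20 to 120 N. Pads are 22 mm wide; open, the fingers measure 114 mm over their backs; the gripper's body (76 mm by 85 mm) begins 54 mm behind the grasp point. The pads swing forward as they close: fully open they stand 13 mm farther back than shut.
Start: joints at [-88.138, 21.807, 74.336, -0, 83.858, -12.336], TCP at [0.135, -0.533, 0.231] pointing down, gripper open.
Joint ranges: [-178.18, 178.18], [-50.72, 133.34], [12.68, 142.11], [-81.47, 261.47], [9.98, 163.14], [-165.26, 165.26]. Speed limits (degrees/s): [136.94, 136.94, 180, 180, 180, 180].

INTERFACE

Orientations are given as a 3x3 rotation matrix whose columns are the frame's x, y, z axes.
In Python, from rig import env, viewer gives the robot as it stands.
- The arm moves only by the tool drive_tool, never from a script. Its argument "series" is a list of rows, each a list of 3 entries, a list of its own where there are three numbers: the shift along the tool's x, y, z in m, then the turn about the tool's z in degrees, then the finger opening in m, from 0 to 0.0854. A call has 1 to 20 rows; each row is the pose to reach, as a shift and turn from the pose commanded when the call began, along the tool's axes at that moment; what a row does not reach only later rows make up. A row lasts 1/10 s, in which the tool goes at most 50 mm and 8.59 degrees, less where a joint would pass 70% of its speed; a pose out of reach is approached as far as the arm can. A call with a gripper value outside its range is refused whole. The fingers move at their own pace and stop on an object; "newtons" is the grip in N (left out, the last holds). Time passes only in rows, so rows that repeat a pose let the fingers close. It gives the time, the measured TCP pose, the force, the opening and the grip force at its end, in the units of the state.
- env.observe(): the state, without advancing time (a new reading comes with each control period).
- viewer.get_image(name): name is "scene" or "top" or "wrist"; returns a dict with "img" (384x512x3 uint8, red, green, blue), "depth" (384x512 float32, m along the optical axis (not along the pixel's ray), 0 where there is no reading), "camera_matrix" (3x3 intrinsics, pixels), "rvec" (rotation vector, rad) and "tvec" (3), from world to camera coordinates, as OpenCV has them. Camera axes: x right, y down, z forward; pixel columns grow to the right and rows downward; lengths in m; the calibration is good to about 2 mm. The wrist camera is an equidistant fisheye: a pixel r from the principal point sees the ray r / f radians off the axis. A picture is of the moment at which its call begins.
- env.close_job(): hands the job in; it is judged then, once.
The state is a dict: "time_s": time; "q": joint angles; "qvel": joint speeds; "joint_efforts": joint torques, N m; "position": TCP position; "tool_rot": TCP orientation; "ft_force": force on the tool from outside, world axes, zero at the start; "wrist_torque": the same for the moment, N m; "grip_width": finger opening in m; "gripper_force": force on a finger pad.
Only numpy, scipy, OpenCV 4.12 (cv2) and the standard library are available. Lean on these libraries where they do the work, as an engineer would, in place of code of your own. Each camera call takes 0.05 s, during which the arm holds its last target. There are 200 camera calls.

TASK

The tall plywood carrier packed with plaster casts has been pulled out of the row at the back of the gilder's bench. Push it back into its place, between the lidded case and the tin, until it stands square and right up against the timber back rail, then let it be. Push it with the fingertips low down on its base board, so that it slides without tipping: do not lift it, take hold of it or touch it higher up, do not let it rock over, and leave everything else where it stands.

Things in the scene. Friction and masses are not known exactly. Their poses are not given: they have to be found in the camera images.
- carrier: Tall narrow plywood tote packed with upright plaster casts, one rigid body, 1.3 to 2 kg, loose on the bench. Origin: centre of its underside; x: depth, towards the rail; y: width, to the left; z up. Base 100 mm deep, 180 wide. Plywood walls 70 mm deep rise to 130 mm, casts to 160, the gabled ends (y = -90 and 90 mm) to 240. Sliding it takes 6 to 15 N; pushed above about 70 mm it may tip.
- base_board (a point): Middle of the outer face of the carrier's near base board, where to push: 50 mm in front of the carrier's origin (x = -50 mm there), 20 mm above the bench; axes as the carrier's. The timber board is 180 mm long, 40 mm high and stands 15 mm proud of the plywood wall above it (the far side has one too).
- handle (a point): Middle of the carrier's dowel handle, a round bar 22 mm thick along y, 215 mm above the bench, between the gabled ends. Not to be touched in this job; axes as the carrier's.
- rail: Straight timber back rail, 660 mm long, 22 thick, 45 high, fixed to the bench. Origin: middle of its robot-side face, at bench level; x: square to it, away from the robot; y: along it, to the left. The carrier's place is in front of its middle, in the gap of 240 to 260 mm between case and tin. Home: carrier's origin at x = -50 mm, about y = 0 in this frame, its x axis along this x axis.
- case: A dark wooden lidded case with a brass catch, 114 mm square and 154 mm high, 1.3 kg, standing loose in the row just in front of the rail on one side of the gap (either side). Origin: centre of its underside. Must stay.
- tin: A round steel tin with paper label and wire bail, 110 mm across and 145 mm high, 1.2 kg, standing loose in the row just in front of the rail on the other side of the gap. Origin: centre of its underside. Must stay.
- tile: A square carved plaster tile, 95 mm wide and 28 mm high, lying on the tan gilder's cushion (200 x 240 mm, 28 mm high, fixed to the bench) to the right. Origin: centre of its underside. Must stay.
- cup: A small round blue cup, 68 mm across and 30 mm high, standing on the bench to the left. Origin: centre of its underside. Must stay.
Things that resemble listed ones, but are neither listed nor needed, are in the scene too. There is more than one size of the carrier; the job needs the middle-sized.

How it is judged (in metres and radians):
At the end, for the whole second after the job is handed in: The carrier stands flat and at rest in the gap, its back within 8 mm of the rail's face, turned less than 4 degrees from square to the rail and within 40 mm of the middle of the gap (x of carrier in the frame of rail between -0.058 and -0.045 m and y of carrier in the frame of rail between -0.04 and 0.04 m and angle between the x axis of carrier and the x axis of rail, either way round below 0.07 rad and angle between carrier's own z axis and vertical below 0.03 rad and height (world z) of carrier below 0.005 m and linear speed of carrier below 0.01 m/s); the robot touches nothing.
It fails at once if the carrier was rocked or tipped by more than 7 degrees (angle between carrier's own z axis and vertical above 0.12 rad).
It fails at once if the carrier was lifted off the bench (height (world z) of carrier above 0.012 m).
It fails at once if the carrier was pushed or held high up instead of low on its base (contact force between the fingers and carrier above 1 N and z of the grasp point in the frame of carrier above 0.08 m).
It fails at once if the case or the tin was shifted or tipped (distance of any of case, tin from where it was at the start of the episode above 0.015 m or angle between any of case, tin's own z axis and vertical above 0.2 rad).
It fails at once if the carved tile or the cup was shifted (distance of any of tile, cup from where it was at the start of the episode above 0.015 m).
It also fails if it takes over 51 s, if anything falls off the work surface, if the arm or the gripper's body presses on something with over 40 N, if the wrist force passes 120 N, or if a joint passes its speed limit or range.

## Working session

There is one attempt and no reset: what is moved stays moved. The work goes in short steps, Python scripts to look and compute and a tool call to move; the robot and the scene stay as the last step left them, time stands still between calls to the robot, and variables do not carry over. Pictures are saved under pics/ and viewed, at most 10 in all, crops included, and the job is handed in when it is done.

Besides the shell and the picture viewer there is one more tool, called after "Call:" by a JSON object that holds its "fn" and its "kwargs", one argument or row to a line. drive_tool: Moves the arm, as the interface text tells. Its arguments: {"type":"object","properties":{"series":{"type":"array"},"newtons":{"type":"number"}},"required":["series"]}

```bash
mkdir -p pics; cat > h.py <<'E'
import numpy as np, cv2
from rig import env, viewer
def cloud(d):
    K=d["camera_matrix"];R=cv2.Rodrigues(np.array(d["rvec"],float))[0];t=np.array(d["tvec"],float).ravel()
    z=d["depth"];v,u=np.indices(z.shape)
    P=np.stack([(u-K[0,2])/K[0,0]*z,(v-K[1,2])/K[1,1]*z,z],-1)
    W=(P-t)@R; W[z<=0]=np.nan
    return W
E
python3 - <<'E'
from h import *
ds={n:viewer.get_image(n) for n in("scene","top")}
for n,d in ds.items():
    np.savez(n+".npz",**d); 
im=np.hstack([cv2.cvtColor(np.ascontiguousarray(ds[n]["img"]),cv2.COLOR_RGB2BGR) for n in ds])
for n in ds: cv2.imwrite(f"pics/{n}0.png",cv2.cvtColor(np.ascontiguousarray(ds[n]["img"]),cv2.COLOR_RGB2BGR))
s=env.observe();print(s["time_s"],s["position"],np.round(s["tool_rot"],3),s["grip_width"],s["ft_force"])
E
```

```text
0.1 [ 0.13489794 -0.53292172  0.23079391] [[ 0.969  0.245 -0.   ]
 [ 0.245 -0.969  0.001]
 [ 0.    -0.001 -1.   ]] 0.08548859641585023 [-0.7170529  -0.68109693 -1.07460951]
```

View pics/scene0.png

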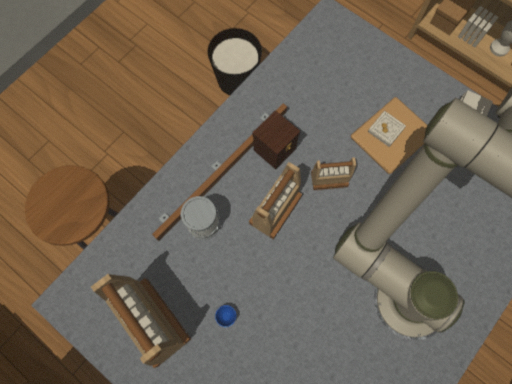

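View pics/top0.png

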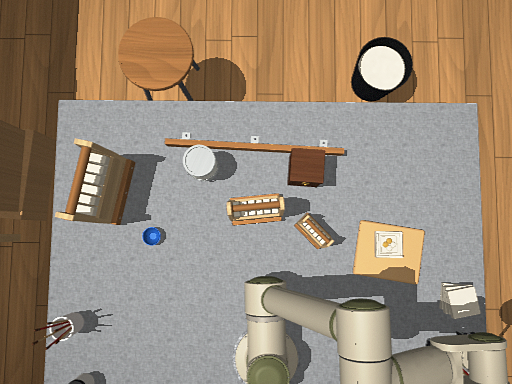

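The top view shows the rail from (165,141) to (345,151), the tin at (200,162) and the case at (307,167). The middle-sized carrier is at (255,208), with the small decoy at (314,231) and the large decoy at (97,185). The cup is at (152,236). Next I'll measure from depth.

```bash
python3 - <<'E'
from h import *
def rect(p): 
    c,s,a=cv2.minAreaRect((p*1000).astype(np.float32)); return np.round(c,1),np.round(s,1),round(a,2)
for n in("top","scene"):
    d=np.load(n+".npz");W=cloud(d);Z=W[...,2]
    v,u=np.indices(Z.shape)
    print(n,"bench z",np.nanmedian(Z[(abs(Z)<.02)]))
    if n=="top":
        B=dict(rail=(160,135,350,158),tin=(180,140,220,185),case=(285,143,328,190),car=(222,188,290,228),small=(290,208,338,252),cup=(140,225,165,247))
    else:
        B=dict(rail=(150,100,292,240),car=(245,160,305,240),tin=(175,190,225,240),case=(250,108,302,168),small=(305,150,360,192))
    zr=dict(rail=[(.035,.052)],tin=[(.12,.17)],case=[(.14,.165)],car=[(.02,.05),(.20,.26),(.12,.17)],small=[(.01,.3)],cup=[(.015,.05)])
    for k,b in B.items():
        for lo,hi in zr[k]:
            m=(u>=b[0])&(u<=b[2])&(v>=b[1])&(v<=b[3])&(Z>lo)&(Z<hi)
            if k=="car": # largest component
                pass
            P=W[m]
            if len(P)<4: print(k,lo,"none");continue
            print(k,lo,len(P),rect(P[:,:2]),"zmed",np.round(np.median(P[:,2]),3),"mn",P.min(0).round(3),"mx",P.max(0).round(3))
    R=cv2.Rodrigues(d["rvec"])[0];print("cam",(-R.T@d["tvec"].ravel()).round(3))
E
```

```text
top bench z -0.0007190610379658989
rail 0.035 988 (array([755.7,  52.8]), array([659.,  51.]), 87.0) zmed 0.044 mn [ 0.723 -0.277  0.035] mx [0.795 0.382 0.052]
tin 0.12 812 (array([695.6, 239.1]), array([107.9, 106.6]), 0.86) zmed 0.141 mn [0.642 0.186 0.121] mx [0.75  0.293 0.155]
case 0.14 1129 (array([ 680.7, -130.8]), array([114.4, 115. ]), 86.56) zmed 0.153 mn [ 0.621 -0.189  0.141] mx [ 0.74  -0.072  0.162]
car 0.02 324 (array([536.5,  45.6]), array([100.1, 179.3]), 6.07) zmed 0.039 mn [ 0.481 -0.046  0.021] mx [0.595 0.14  0.05 ]
car 0.2 470 (array([536.7,  45.8]), array([ 49.9, 182.9]), 5.91) zmed 0.224 mn [ 0.503 -0.046  0.2  ] mx [0.57  0.138 0.246]
car 0.12 586 (array([536.4,  44.8]), array([ 70., 178.]), 5.96) zmed 0.144 mn [ 0.493 -0.047  0.12 ] mx [0.579 0.137 0.167]
small 0.01 701 (array([ 477.7, -180.1]), array([123.7, 118.6]), 45.26) zmed 0.098 mn [ 0.396 -0.243  0.01 ] mx [ 0.523 -0.098  0.17 ]
cup 0.015 127 (array([436.9, 423.3]), array([61.6, 62.6]), 0.0) zmed 0.025 mn [0.406 0.392 0.015] mx [0.468 0.455 0.037]
cam [0.456 0.043 1.562]
scene bench z 0.000717703999
[... 231 characters left out ...]
5  0.02 ] mx [0.667 0.139 0.05 ]
car 0.2 579 (array([535.5,  45.7]), array([ 51.6, 182.7]), 5.57) zmed 0.225 mn [ 0.502 -0.047  0.2  ] mx [0.569 0.137 0.247]
car 0.12 744 (array([536.1,  45.7]), array([ 71.6, 181.9]), 6.15) zmed 0.146 mn [ 0.492 -0.048  0.12 ] mx [0.577 0.139 0.17 ]
tin 0.12 965 (array([695.8, 239.9]), array([107.9, 108.6]), 38.22) zmed 0.143 mn [0.641 0.185 0.12 ] mx [0.751 0.294 0.153]
case 0.14 1146 (array([ 679.6, -130.6]), array([116.6, 114.8]), 86.49) zmed 0.154 mn [ 0.62  -0.191  0.14 ] mx [ 0.74  -0.07   0.164]
small 0.01 1046 (array([ 466.1, -195.5]), array([157.3, 154.9]), 41.05) zmed 0.095 mn [ 0.393 -0.255  0.01 ] mx [ 0.576 -0.087  0.17 ]
cam [0.304 0.414 1.533]
```

Call:
{"fn": "drive_tool", "kwargs": {
  "series": [
    [[0.02, -0.027, 0], -3.64, 0.085],
    [[0.04, -0.054, 0], -7.3, 0.085],
    [[0.06, -0.081, 0], -10.9, 0.085],
    [[0.08, -0.108, 0], -14.6, 0.085],
    [[0.1, -0.135, 0], -18.2, 0.085],
    [[0.12, -0.162, 0], -21.8, 0.085],
    [[0.14, -0.189, 0], -25.5, 0.085],
    [[0.16, -0.216, 0], -29.1, 0.085],
    [[0.18, -0.243, 0], -32.8, 0.085],
    [[0.2, -0.271, 0], -36.4, 0.085],
    [[0.22, -0.298, 0], -40, 0.085],
    [[0.24, -0.325, 0], -43.7, 0.085],
    [[0.26, -0.352, 0], -47.3, 0.085],
    [[0.28, -0.379, 0], -51, 0.085],
    [[0.3, -0.406, 0], -54.6, 0.085],
    [[0.32, -0.433, 0], -58.2, 0.085],
    [[0.34, -0.46, 0], -61.9, 0.085],
    [[0.36, -0.487, 0], -65.5, 0.085],
    [[0.38, -0.514, 0], -69.2, 0.085],
    [[0.4, -0.541, 0], -72.8, 0.085]
  ],
  "newtons": 100
}}

```text
time_s: 2.1
position: [0.3901, 0.0909, 0.2312]
tool_rot: [[0.049, 0.999, -0.0], [0.999, -0.049, -0.0], [-0.0, -0.0, -1.0]]
ft_force: [0.3, 0.1, -0.6]
grip_width: 0.085
gripper_force: 0.0
```

```bash
python3 - <<'E'
from h import *
d=np.load("top.npz");W=cloud(d);Z=W[...,2];v,u=np.indices(Z.shape)
m=(u>=160)&(u<=350)&(v>=135)&(v<=158)&(Z>.041)&(Z<.048)
P=W[m]; y=P[:,1]; ok=(y>.30)|((y<.17)&(y>-.06))|(y<-.2)
P=P[ok]
for _ in range(3):
    c=np.polyfit(P[:,1],P[:,0],1); r=P[:,0]-np.polyval(c,P[:,1]); P=P[abs(r)<.016]
print("rail x=%.4f*y+%.4f yaw %.2f"%(c[0],c[1],-np.degrees(np.arctan(c[0]))),"thick",np.percentile(r,[2,98]).round(4), P[:,1].min(),P[:,1].max())
s=env.observe();print(s["time_s"],s["position"],np.round(s["tool_rot"],3),s["grip_width"],s["ft_force"])
for n in("scene","top"):
    d=viewer.get_image(n);cv2.imwrite(f"pics/{n}1.png",cv2.resize(cv2.cvtColor(np.ascontiguousarray(d["img"]),cv2.COLOR_RGB2BGR)[100:300,180:420],None,fx=3,fy=3))
    W=cloud(d);p=s["position"]
    m=(abs(W[...,0]-p[0])<.12)&(abs(W[...,1]-p[1])<.06)&(W[...,2]>.2)&(W[...,2]<.42)
    Q=W[m]
    for lo in np.arange(.2,.42,.02):
        q=Q[(Q[:,2]>=lo)&(Q[:,2]<lo+.02)]
        if len(q): print(n,round(lo-p[2],3),len(q),(q.min(0)-p).round(3),(q.max(0)-p).round(3))
E
```

```text
rail x=0.0471*y+0.7654 yaw -2.69 thick [-0.0107  0.0107] -0.2761429061392206 0.38111702341645387
2.1 [0.39011853 0.09091714 0.23117718] [[ 0.049  0.999 -0.   ]
 [ 0.999 -0.049 -0.   ]
 [-0.    -0.    -1.   ]] 0.08501372353197463 [ 0.31371728  0.07952198 -0.6492952 ]
scene -0.031 11 [ 0.11   0.029 -0.03 ] [ 0.119  0.042 -0.012]
scene -0.011 11 [ 0.113  0.032 -0.011] [0.12  0.041 0.006]
scene 0.009 5 [0.115 0.031 0.009] [0.12  0.043 0.015]
scene 0.049 1 [0.076 0.007 0.06 ] [0.076 0.007 0.06 ]
scene 0.109 10 [-0.062 -0.014  0.114] [ 0.068 -0.005  0.123]
scene 0.149 1 [-0.036  0.002  0.161] [-0.036  0.002  0.161]
top -0.031 4 [ 0.113  0.031 -0.026] [ 0.114  0.041 -0.021]
top -0.011 9 [ 0.116  0.03  -0.01 ] [0.119 0.042 0.009]
top 0.049 17 [-0.071 -0.011  0.056] [0.075 0.014 0.068]
top 0.069 25 [ 0.042 -0.015  0.069] [0.075 0.018 0.088]
top 0.089 17 [-0.068 -0.011  0.089] [0.072 0.014 0.109]
top 0.109 90 [-0.066 -0.012  0.11 ] [0.071 0.018 0.122]
```

View pics/scene1.png

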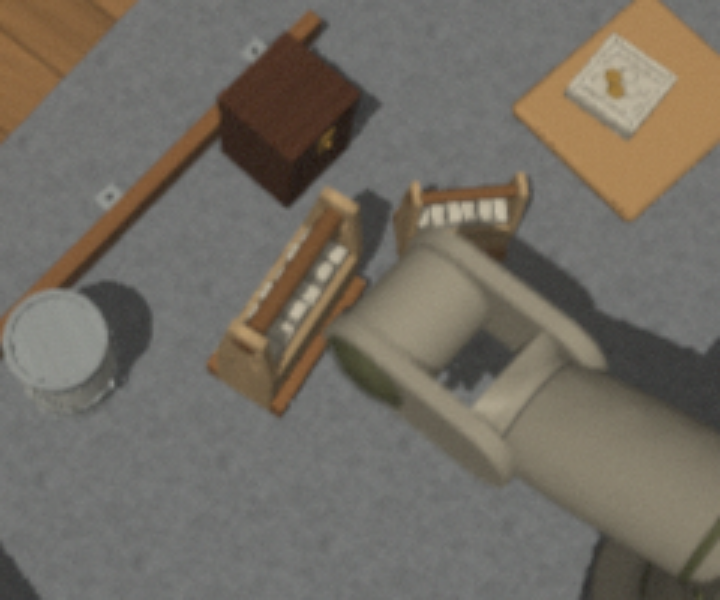

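The crop shows the gripper hovering in front of the carrier's board, which is visible at about (330,340). The cloud suggests the open gripper's knuckles stick out about 18 mm past the finger backs, while the board stands only 15 mm proud of the wall. I'll check the finger geometry with the wrist camera's depth.

```bash
cat >> h.py <<'E'
def wcloud(d):
    K=d["camera_matrix"];R=cv2.Rodrigues(np.array(d["rvec"],float))[0];t=np.array(d["tvec"],float).ravel()
    z=d["depth"];v,u=np.indices(z.shape);a=(u-K[0,2])/K[0,0];b=(v-K[1,2])/K[1,1];r=np.hypot(a,b)+1e-9
    s=np.tan(np.minimum(r,1.5))/r
    W=(np.stack([a*s*z,b*s*z,z],-1)-t)@R; W[(z<=0)|(r>1.45)]=np.nan
    return W
E
python3 - <<'E'
from h import *
s=env.observe();R=np.array(s["tool_rot"]);p=np.array(s["position"])
d=viewer.get_image("wrist");cv2.imwrite("pics/w1.png",cv2.cvtColor(np.ascontiguousarray(d["img"]),cv2.COLOR_RGB2BGR))
T=(wcloud(d)-p)@R
Rc=cv2.Rodrigues(d["rvec"])[0];print("cam in tool",((-Rc.T@d["tvec"].ravel())-p)@R)
m=(abs(T[...,0])<.08)&(abs(T[...,1])<.1)&(T[...,2]<.01)&(T[...,2]>-.15);Q=T[m];print(len(Q))
for lo in np.arange(-.15,.01,.01):
    for sg in(-1,1):
        q=Q[(Q[:,2]>=lo)&(Q[:,2]<lo+.01)&(sg*Q[:,1]>0)]
        if len(q): print(round(lo,3),sg,len(q),"x",q[:,0].min().round(3),q[:,0].max().round(3),"y",q[:,1].min().round(3),q[:,1].max().round(3))
E
```

```text
cam in tool [ 0.06657742 -0.0007933  -0.14190906]
39151
-0.11 -1 2047 x 0.003 0.021 y -0.072 -0.008
-0.11 1 2107 x 0.003 0.021 y 0.006 0.07
-0.1 -1 4987 x -0.001 0.02 y -0.072 -0.0
-0.1 1 4828 x -0.001 0.02 y 0.0 0.07
-0.09 -1 4475 x -0.013 0.018 y -0.073 -0.0
-0.09 1 4391 x -0.013 0.018 y 0.0 0.072
-0.08 -1 3019 x -0.014 0.018 y -0.074 -0.0
-0.08 1 2913 x -0.013 0.018 y 0.0 0.073
-0.07 -1 2773 x -0.013 0.016 y -0.075 -0.032
-0.07 1 2745 x -0.013 0.016 y 0.031 0.073
-0.06 -1 584 x 0.002 0.014 y -0.075 -0.041
-0.06 1 575 x 0.002 0.014 y 0.04 0.071
-0.05 -1 535 x -0.007 0.011 y -0.057 -0.042
-0.05 1 553 x -0.007 0.011 y 0.041 0.055
-0.04 -1 586 x -0.012 0.011 y -0.057 -0.043
-0.04 1 584 x -0.012 0.011 y 0.041 0.056
-0.03 -1 492 x -0.012 0.011 y -0.057 -0.042
-0.03 1 500 x -0.012 0.011 y 0.041 0.056
-0.02 -1 235 x -0.012 0.011 y -0.055 -0.043
-0.02 1 222 x -0.012 0.011 y 0.041 0.048
```

View pics/w1.png

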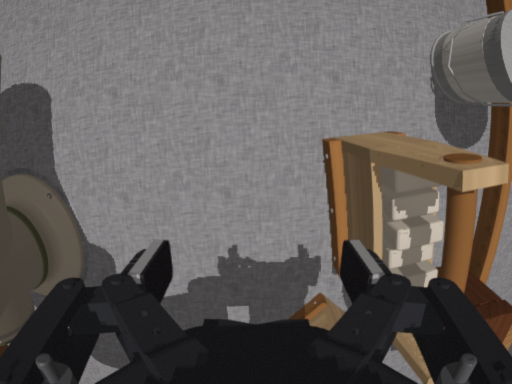

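The wrist view shows the fingers at (155,270) and (360,270), with the wider knuckles behind them and the base board at about (335,200). Pushing straight with either side of the gripper would touch the wall, so I'll work out the clearance for pushing with a finger corner at a diagonal.

```bash
python3 - <<'E'
from h import *
s=env.observe();R=np.array(s["tool_rot"]);p=np.array(s["position"])
d=viewer.get_image("wrist")
T=(wcloud(d)-p)@R
m=(abs(T[...,0])<.05)&(abs(T[...,1])<.09)&(T[...,2]<-.018)&(T[...,2]>-.14);Q=np.abs(T[m][:,:2]);z=T[m][:,2]
for th in range(0,91,5):
    t=np.radians(th);pr=Q@[np.sin(t),np.cos(t)]
    f=np.percentile(pr[(z>-.045)&(z<-.022)],99.5);k=np.percentile(pr[z<-.052],99.8)
    b=[np.dot(c,[np.sin(t),np.cos(t)]) for c in((.038,.0425),(.0425,.038))]
    print(th,"finger %.4f knuckle +%.4f box +%.4f/+%.4f"%(f,k-f,b[0]-f,b[1]-f))
E
```

```text
0 finger 0.0565 knuckle +0.0166 box +-0.0140/+-0.0185
5 finger 0.0568 knuckle +0.0169 box +-0.0112/+-0.0153
10 finger 0.0567 knuckle +0.0171 box +-0.0083/+-0.0119
15 finger 0.0562 knuckle +0.0172 box +-0.0054/+-0.0085
20 finger 0.0553 knuckle +0.0171 box +-0.0024/+-0.0051
25 finger 0.0539 knuckle +0.0170 box +0.0007/+-0.0015
30 finger 0.0522 knuckle +0.0167 box +0.0037/+0.0020
35 finger 0.0500 knuckle +0.0162 box +0.0066/+0.0055
40 finger 0.0474 knuckle +0.0157 box +0.0096/+0.0090
45 finger 0.0445 knuckle +0.0151 box +0.0124/+0.0124
50 finger 0.0412 knuckle +0.0143 box +0.0152/+0.0157
55 finger 0.0377 knuckle +0.0135 box +0.0178/+0.0189
60 finger 0.0339 knuckle +0.0125 box +0.0203/+0.0219
65 finger 0.0304 knuckle +0.0108 box +0.0220/+0.0242
70 finger 0.0268 knuckle +0.0090 box +0.0234/+0.0261
75 finger 0.0230 knuckle +0.0072 box +0.0247/+0.0279
80 finger 0.0191 knuckle +0.0054 box +0.0257/+0.0294
85 finger 0.0151 knuckle +0.0062 box +0.0264/+0.0305
90 finger 0.0114 knuckle +0.0086 box +0.0266/+0.0311
```

```bash
python3 - <<'E'
from h import *
c=np.array([.5363,.0455]);a=np.radians(6);R2=np.array([[np.cos(a),-np.sin(a)],[np.sin(a),np.cos(a)]])
for n in("top","scene"):
    W=cloud(np.load(n+".npz")).reshape(-1,3);L=(W[:,:2]-c)@R2
    m=(abs(L[:,0])<.06)&(abs(L[:,1])<.1)
    L,Z=L[m],W[m][:,2]
    for lo,hi in((.03,.045),(.045,.12),(.12,.136),(.137,.15),(.15,.17),(.17,.2),(.2,.25)):
        for nm,g in(("mid",abs(L[:,1])<.07),("end",abs(L[:,1])>.075)):
            k=(Z>lo)&(Z<hi)&g
            if k.sum()>3: print(n,lo,nm,k.sum(),"x",np.percentile(L[k,0],[1,99]).round(3))
E
```

```text
top 0.03 mid 240 x [-0.05  0.05]
top 0.03 end 48 x [-0.049  0.05 ]
top 0.045 mid 78 x [-0.047  0.045]
top 0.045 end 20 x [-0.046  0.039]
top 0.12 mid 219 x [-0.035  0.035]
top 0.12 end 18 x [-0.035  0.034]
top 0.137 mid 104 x [-0.025  0.026]
top 0.137 end 15 x [-0.034  0.034]
top 0.15 mid 175 x [-0.024  0.025]
top 0.15 end 16 x [-0.031  0.031]
top 0.17 end 25 x [-0.029  0.026]
top 0.2 mid 301 x [-0.011  0.01 ]
top 0.2 end 147 x [-0.024  0.025]
scene 0.03 mid 175 x [-0.051 -0.013]
scene 0.03 end 75 x [-0.051  0.048]
scene 0.045 mid 134 x [-0.05  -0.022]
scene 0.045 end 123 x [-0.049  0.043]
scene 0.12 mid 245 x [-0.036  0.034]
scene 0.12 end 37 x [-0.036  0.034]
scene 0.137 mid 118 x [-0.026  0.029]
scene 0.137 end 44 x [-0.034  0.031]
scene 0.15 mid 212 x [-0.025  0.024]
scene 0.15 end 65 x [-0.034  0.03 ]
scene 0.17 end 88 x [-0.03   0.027]
scene 0.2 mid 325 x [-0.012  0.01 ]
scene 0.2 end 234 x [-0.025  0.022]
```

Call:
{"fn": "drive_tool", "kwargs": {
  "series": [
    [[-0.005, 0.003, 0], -7.6, 0.04],
    [[-0.01, 0.006, 0], -15.2, 0.04],
    [[-0.015, 0.009, 0], -22.8, 0.04],
    [[-0.02, 0.012, 0], -30.4, 0.04],
    [[-0.025, 0.015, 0], -38, 0.04],
    [[-0.03, 0.018, 0], -45.7, 0.04],
    [[-0.034, 0.021, 0], -53.3, 0.04],
    [[-0.038, 0.024, 0], -61, 0.04],
    [[-0.042, 0.027, 0], -68.5, 0.04],
    [[-0.046, 0.03, 0], -76.1, 0.04],
    [[-0.05, 0.033, 0.01], -83.7, 0.04],
    [[-0.053, 0.036, 0.03], -91.4, 0.04],
    [[-0.055, 0.038, 0.05], -99, 0.04],
    [[-0.055, 0.038, 0.08], -99, 0.04],
    [[-0.055, 0.038, 0.11], -99, 0.04],
    [[-0.055, 0.038, 0.14], -99, 0.04],
    [[-0.055, 0.038, 0.165], -99, 0.04],
    [[-0.055, 0.038, 0.185], -99, 0.04],
    [[-0.055, 0.038, 0.2], -99, 0.04],
    [[-0.055, 0.038, 0.207], -99, 0.04]
  ],
  "newtons": 60
}}

```text
time_s: 4.3
position: [0.4243, 0.0315, 0.0234]
tool_rot: [[-0.995, -0.102, -0.002], [-0.102, 0.995, 0.0], [0.002, 0.0, -1.0]]
ft_force: [0.8, 0.0, 0.9]
grip_width: 0.04
gripper_force: 0.0
```

```bash
cat > m.py <<'E'
from h import *
# carrier pose from high features: points z .12-.25 (top+scene), board when visible
def carrier(c0=None):
    out=[]
    for n in("top","scene"):
        W=cloud(viewer.get_image(n)).reshape(-1,3);W=W[np.isfinite(W[:,0])]
        out.append(W)
    return out
E
python3 - <<'E'
from h import *
s=env.observe();R=np.array(s["tool_rot"]);p=np.array(s["position"])
print(s["time_s"],p.round(4),R.round(3),s["grip_width"],np.round(s["ft_force"],1))
d=viewer.get_image("wrist");T=(wcloud(d)-p)@R
m=(abs(T[...,0])<.05)&(abs(T[...,1])<.09)&(T[...,2]<-.001)&(T[...,2]>-.14)&(T[...,0]>-.02);Q=T[m]
for lo in np.arange(-.14,.0,.01):
    q=Q[(Q[:,2]>=lo)&(Q[:,2]<lo+.01)]
    if len(q): print(round(lo,3),len(q),"x",q[:,0].max().round(3),"y",q[:,1].min().round(3),q[:,1].max().round(3))
cv2.imwrite("pics/w2.png",cv2.cvtColor(np.ascontiguousarray(d["img"]),cv2.COLOR_RGB2BGR))
E
```

```text
4.3 [0.4243 0.0315 0.0234] [[-0.995 -0.102 -0.002]
 [-0.102  0.995  0.   ]
 [ 0.002  0.    -1.   ]] 0.039994082626868745 [0.8 0.  0.9]
-0.11 3283 x 0.022 y -0.066 0.066
-0.1 11914 x 0.022 y -0.068 0.067
-0.09 7763 x 0.02 y -0.066 0.065
-0.08 6794 x 0.019 y -0.061 0.061
-0.07 3074 x 0.019 y -0.059 0.058
-0.06 5024 x 0.015 y -0.055 0.054
-0.05 1230 x 0.015 y -0.052 0.051
-0.04 1123 x 0.013 y -0.033 0.032
-0.03 818 x 0.013 y -0.034 0.033
-0.02 664 x 0.013 y -0.035 0.033
-0.01 328 x 0.012 y -0.033 0.031
```

View pics/w2.png

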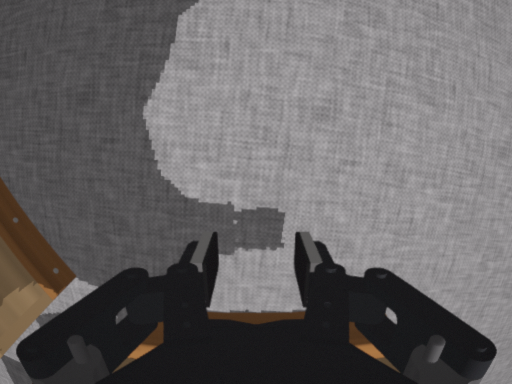

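The wrist view shows the fingertips at (212,265) and (305,265), with the carrier board behind them at the bottom edge. Expected fingertip contact is about 50 mm ahead. I'll stop at 44 mm and check that the body isn't touching anything higher up.

Call:
{"fn": "drive_tool", "kwargs": {
  "series": [
    [[-0.01, 0, 0], 0, 0.04],
    [[-0.02, 0, 0], 0, 0.04],
    [[-0.028, 0, 0], 0, 0.04],
    [[-0.034, 0, 0], 0, 0.04],
    [[-0.037, 0, 0], 0, 0.04],
    [[-0.039, 0, 0], 0, 0.04],
    [[-0.041, 0, 0], 0, 0.04],
    [[-0.043, 0, 0], 0, 0.04],
    [[-0.044, 0, 0], 0, 0.04],
    [[-0.044, 0, 0], 0, 0.04]
  ]
}}

```text
time_s: 5.35
position: [0.4689, 0.0371, 0.0243]
tool_rot: [[-0.995, -0.105, 0.0], [-0.105, 0.995, 0.0], [-0.0, 0.0, -1.0]]
ft_force: [-0.1, 0.1, -0.7]
grip_width: 0.0402
gripper_force: 0.0
```

Call:
{"fn": "drive_tool", "kwargs": {
  "series": [
    [[-0.002, 0, 0], 0, 0.04],
    [[-0.004, 0, 0], 0, 0.04],
    [[-0.006, 0, 0], 0, 0.04],
    [[-0.008, 0, 0], 0, 0.04],
    [[-0.01, 0, 0], 0, 0.04]
  ]
}}

```text
time_s: 5.85
position: [0.4756, 0.0384, 0.0241]
tool_rot: [[-0.994, -0.105, -0.007], [-0.105, 0.994, 0.0], [0.007, 0.001, -1.0]]
ft_force: [-17.1, -1.9, 11.6]
grip_width: 0.0401
gripper_force: 4.1
```

```bash
cat > m.py <<'E'
from h import *
O=np.array([.757,.053]);A=np.radians(-2.69)
def rot(a): return np.array([[np.cos(a),-np.sin(a)],[np.sin(a),np.cos(a)]])
def pose(c,yaw):
    """c,yaw: rough carrier pose; refine from gables+handle (z>.2) and walls"""
    for n in("top","scene"):
        W=cloud(viewer.get_image(n)).reshape(-1,3);W=W[np.isfinite(W[:,0])]
        L=(W[:,:2]-c)@rot(yaw)
        r=[]
        for lo,hi,dx in((.2,.25,.04),(.12,.25,.05)):
            m=(abs(L[:,0])<dx)&(abs(L[:,1])<.105)&(W[:,2]>lo)&(W[:,2]<hi)
            P=W[m]; (cc,sz,a)=cv2.minAreaRect((P[:,:2]*1000).astype(np.float32))
            if sz[0]>sz[1]: a-=90
            cr=(np.array(cc)/1000-O)@rot(A)
            r.append((cr.round(4),np.round(sz,0),"yaw_rail %.1f"%(a-np.degrees(A)),"zmax %.3f"%P[:,2].max()))
        print(n,r)
    s=env.observe();p=np.array(s["position"]);print(s["time_s"],"tcp",p.round(4),"rail",((p[:2]-O)@rot(A)).round(4),"yawtool",np.degrees(np.arctan2(-s["tool_rot"][1][0],-s["tool_rot"][0][0])).round(2),np.round(s["ft_force"],1))
E
python3 -c "
from m import *
pose(np.array([.539,.0457]),np.radians(6))"
```

```text
top [(array([-0.2164, -0.0172]), array([ 49., 184.]), 'yaw_rail 8.7', 'zmax 0.250'), (array([-0.2166, -0.0172]), array([ 70., 184.]), 'yaw_rail 8.7', 'zmax 0.250')]
scene [(array([-0.2162, -0.0166]), array([ 50., 184.]), 'yaw_rail 8.8', 'zmax 0.248'), (array([-0.2231, -0.0178]), array([ 85., 184.]), 'yaw_rail 10.0', 'zmax 0.248')]
5.95 tcp [0.4761 0.0384 0.024 ] rail [-0.2799 -0.0277] yawtool 6.02 [-12.8  -1.4   7.7]
```

Fingertip contact is confirmed at the board: the carrier slid 4 mm with no tilt. Next I'll push while turning it square and drifting slightly left.

Call:
{"fn": "drive_tool", "kwargs": {
  "series": [
    [[-0.003, 0, 0], 0.4, 0.04],
    [[-0.006, 0, 0], 0.9, 0.04],
    [[-0.009, 0, 0], 1.3, 0.04],
    [[-0.012, 0.001, 0], 1.7, 0.04],
    [[-0.015, 0.001, 0], 2.2, 0.04],
    [[-0.018, 0.001, 0], 2.6, 0.04],
    [[-0.021, 0.001, 0], 3.0, 0.04],
    [[-0.024, 0.001, 0], 3.5, 0.04],
    [[-0.027, 0.001, 0], 3.9, 0.04],
    [[-0.03, 0.002, 0], 4.3, 0.04],
    [[-0.033, 0.002, 0], 4.8, 0.04],
    [[-0.036, 0.002, 0], 5.2, 0.04],
    [[-0.039, 0.002, 0], 5.6, 0.04],
    [[-0.042, 0.002, 0], 6.1, 0.04],
    [[-0.045, 0.002, 0], 6.5, 0.04],
    [[-0.048, 0.002, 0], 7, 0.04],
    [[-0.051, 0.003, 0], 7.4, 0.04],
    [[-0.054, 0.003, 0], 7.8, 0.04],
    [[-0.057, 0.003, 0], 8.3, 0.04],
    [[-0.06, 0.003, 0], 8.7, 0.04]
  ]
}}

```text
time_s: 7.95
position: [0.5354, 0.0481, 0.0239]
tool_rot: [[-0.999, 0.047, -0.007], [0.047, 0.999, 0.001], [0.007, 0.001, -1.0]]
ft_force: [-12.5, 1.8, 6.3]
grip_width: 0.0398
gripper_force: 3.4
```

```bash
python3 -c "
from m import *
pose(O+rot(A)@np.array([-.158,-.01]),A)"
```

```text
top [(array([-0.1564, -0.0139]), array([184.,  49.]), 'yaw_rail 0.8', 'zmax 0.246'), (array([-0.1567, -0.014 ]), array([184.,  71.]), 'yaw_rail 0.3', 'zmax 0.246')]
scene [(array([-0.1568, -0.0133]), array([183.,  51.]), 'yaw_rail 0.0', 'zmax 0.248'), (array([-0.1617, -0.0135]), array([ 82., 182.]), 'yaw_rail 3.8', 'zmax 0.248')]
8.05 tcp [0.536  0.0481 0.0238] rail [-0.2206 -0.0153] yawtool -2.67 [-9.1  1.6  3.3]
```

Call:
{"fn": "drive_tool", "kwargs": {
  "series": [
    [[-0.004, 0.001, 0], 0, 0.04],
    [[-0.008, 0.001, 0], 0, 0.04],
    [[-0.012, 0.002, 0], 0, 0.04],
    [[-0.016, 0.002, 0], 0, 0.04],
    [[-0.02, 0.003, 0], 0, 0.04],
    [[-0.024, 0.004, 0], 0, 0.04],
    [[-0.028, 0.004, 0], 0, 0.04],
    [[-0.032, 0.005, 0], 0, 0.04],
    [[-0.036, 0.005, 0], 0, 0.04],
    [[-0.04, 0.006, 0], 0, 0.04],
    [[-0.044, 0.007, 0], 0, 0.04],
    [[-0.048, 0.007, 0], 0, 0.04],
    [[-0.052, 0.008, 0], 0, 0.04],
    [[-0.056, 0.008, 0], 0, 0.04],
    [[-0.06, 0.009, 0], 0, 0.04],
    [[-0.064, 0.01, 0], 0, 0.04],
    [[-0.068, 0.01, 0], 0, 0.04],
    [[-0.072, 0.011, 0], 0, 0.04],
    [[-0.076, 0.011, 0], 0, 0.04],
    [[-0.08, 0.012, 0], 0, 0.04]
  ]
}}

```text
time_s: 10.05
position: [0.6163, 0.0557, 0.0237]
tool_rot: [[-0.999, 0.047, -0.006], [0.047, 0.999, 0.0], [0.006, -0.0, -1.0]]
ft_force: [-11.6, -1.6, 3.3]
grip_width: 0.0402
gripper_force: 3.0
```

```bash
python3 -c "
from m import *
pose(O+rot(A)@np.array([-.076,-.002]),A)"
```

```text
top [(array([-0.0773, -0.0043]), array([182.,  49.]), 'yaw_rail 0.2', 'zmax 0.247'), (array([-0.076 , -0.0042]), array([182.,  71.]), 'yaw_rail -0.1', 'zmax 0.247')]
scene [(array([-0.0747, -0.0023]), array([183.,  47.]), 'yaw_rail 1.5', 'zmax 0.247'), (array([-0.0856, -0.0021]), array([183.,  81.]), 'yaw_rail -0.9', 'zmax 0.247')]
10.15 tcp [0.6171 0.0558 0.0236] rail [-0.1399 -0.0038] yawtool -2.7 [-6.4 -0.5  0.5]
```

Call:
{"fn": "drive_tool", "kwargs": {
  "series": [
    [[-0.003, 0, 0], 0, 0.04],
    [[-0.006, 0, 0], 0, 0.04],
    [[-0.009, 0, 0], 0, 0.04],
    [[-0.012, 0, 0], 0, 0.04],
    [[-0.015, 0, 0], 0, 0.04],
    [[-0.017, 0, 0], 0, 0.04],
    [[-0.019, 0, 0], 0, 0.04],
    [[-0.021, 0, 0], 0, 0.04],
    [[-0.023, 0, 0], 0, 0.04],
    [[-0.025, 0, 0], 0, 0.04]
  ]
}}

```text
time_s: 11.15
position: [0.6412, 0.0548, 0.0237]
tool_rot: [[-0.999, 0.047, -0.007], [0.047, 0.999, 0.0], [0.007, 0.0, -1.0]]
ft_force: [-12.2, 1.0, 3.4]
grip_width: 0.0402
gripper_force: 3.2
```

Call:
{"fn": "drive_tool", "kwargs": {
  "series": [
    [[-0.001, 0, 0], 0, 0.04],
    [[-0.002, 0, 0], 0, 0.04],
    [[-0.003, 0, 0], 0, 0.04]
  ]
}}

```text
time_s: 11.45
position: [0.6441, 0.0547, 0.0237]
tool_rot: [[-0.999, 0.047, -0.006], [0.047, 0.999, 0.0], [0.006, 0.0, -1.0]]
ft_force: [-11.7, 0.5, 4.4]
grip_width: 0.0401
gripper_force: 3.3
```

Still sliding at about 12 N, so it isn't at the rail yet.

Call:
{"fn": "drive_tool", "kwargs": {
  "series": [
    [[-0.001, 0, 0], 0, 0.04],
    [[-0.002, 0, 0], 0, 0.04]
  ]
}}

```text
time_s: 11.65
position: [0.6447, 0.0546, 0.0239]
tool_rot: [[-0.999, 0.047, -0.01], [0.047, 0.999, 0.0], [0.01, -0.0, -1.0]]
ft_force: [-28.7, -1.1, 14.2]
grip_width: 0.0396
gripper_force: 4.8
```

Call:
{"fn": "drive_tool", "kwargs": {
  "series": [
    [[-0.001, 0, 0], 0, 0.04],
    [[-0.002, 0, 0], 0, 0.04]
  ]
}}

```text
time_s: 11.85
position: [0.6447, 0.0546, 0.0244]
tool_rot: [[-0.999, 0.047, -0.014], [0.047, 0.999, 0.0], [0.014, -0.0, -1.0]]
ft_force: [-42.3, -2.3, 22.1]
grip_width: 0.0402
gripper_force: 7.7
```

It has seated firmly: the TCP stopped and the force rose. I'll back off.

Call:
{"fn": "drive_tool", "kwargs": {
  "series": [
    [[0.002, 0, 0], 0, 0.04],
    [[0.004, 0, 0], 0, 0.04],
    [[0.006, 0, 0], 0, 0.04],
    [[0.009, 0, 0], 0, 0.04],
    [[0.014, 0, 0], 0, 0.04],
    [[0.022, 0, 0], 0, 0.04],
    [[0.034, 0, 0], 0, 0.04],
    [[0.05, 0, 0], 0, 0.04],
    [[0.07, 0, 0], 0, 0.04],
    [[0.09, 0, 0], 0, 0.04],
    [[0.11, 0, 0], 0, 0.04],
    [[0.13, 0, 0], 0, 0.04],
    [[0.14, 0, 0], 0, 0.04],
    [[0.14, 0, -0.01], 0, 0.04],
    [[0.14, 0, -0.03], 0, 0.04],
    [[0.14, 0, -0.05], 0, 0.04],
    [[0.14, 0, -0.06], 0, 0.04],
    [[0.14, 0, -0.06], 0, 0.04]
  ]
}}

```text
time_s: 13.65
position: [0.512, 0.0605, 0.0859]
tool_rot: [[-0.999, 0.047, 0.004], [0.047, 0.999, -0.0], [-0.004, -0.0, -1.0]]
ft_force: [-0.1, -0.3, 0.5]
grip_width: 0.04
gripper_force: 0.0
```

```bash
python3 -c "
from m import *
pose(O+rot(A)@np.array([-.05,-.002]),A)
d=viewer.get_image('top');cv2.imwrite('pics/top2.png',cv2.cvtColor(np.ascontiguousarray(d['img']),cv2.COLOR_RGB2BGR))"
```

```text
top [(array([-0.0533, -0.0031]), array([182.,  46.]), 'yaw_rail 0.8', 'zmax 0.246'), (array([-0.0505, -0.0031]), array([183.,  72.]), 'yaw_rail -0.3', 'zmax 0.246')]
scene [(array([-0.0524, -0.0026]), array([184.,  50.]), 'yaw_rail 0.1', 'zmax 0.247'), (array([-0.0537, -0.0028]), array([185.,  71.]), 'yaw_rail -1.8', 'zmax 0.247')]
13.75 tcp [0.5108 0.0607 0.084 ] rail [-0.2463 -0.0039] yawtool -2.7 [ 0.1  0.8 -0.6]
```

View pics/top2.png

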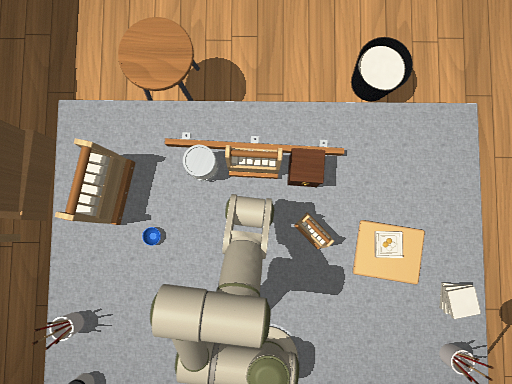

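The carrier now sits at (253,162), flush with the rail between the tin at (200,162) and the case at (307,167). Nothing else has moved, and the arm is clear.

```bash
python3 -c "
from rig import env
print(env.close_job())"
```

```text
the job is handed in; nothing more can be done
None
```

The carrier is back in its place, square to within about 1° and right up against the rail, about 3 mm off the middle of the gap; the case, tin, tile and cup look unmoved, and the job is handed in, though no verdict was shown.

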